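# Find the saddle gauge that fits the tumbler

### The arm

A 6-joint arm with a two-finger parallel gripper is mounted at the origin on the work surface. World frame = base frame: x ahead of the robot, y to its left, z up, the work surface at z = 0. Lengths are in m, angles in rad, forces in N, time in s.
With the tool pointing down it reaches from about 0.375 to 0.9 m from the base axis. Payload 3.1 kg.
Tool frame: the origin (TCP) lies between the finger pads; the fingertips stand 8 mm ahead of it and the grasp point (between the pads) lies 11 mm behind it; z points along the fingers, y is the line along which they close (so a half turn about z gives the same grasp; the last joint's range is limited). The gripper opens to 85 mm and grips with 20 to 120 N. Pads are 22 mm wide; open, the fingers measure 114 mm over their backs; the gripper's body (76 mm by 85 mm) begins 54 mm behind the grasp point. The pads swing forward as they close: fully open they stand 13 mm farther back than shut.
Start: joints at [-1.383, 0.527, 1.433, -0, 1.181, -0.178], TCP at [0.224, -0.584, 0.239] pointing down, gripper open.
Joint ranges: [-3.08, 3.08], [-0.75, 2.2], [0.22, 2.44], [-1.43, 4.57], [0, 2.65], [-2.85, 2.85]. Speed limits (rad/s): [2.79, 2.79, 3.14, 3.14, 3.14, 3.14].

### API

Orientations are given as a unit quaternion [x, y, z, w].
In Python, from cell import manip, eyes gives the robot as it stands.
- The arm moves only by the tool play_rows, never from a script. Its arguments are lists of equal length, an entry for each row: "offset": the shift along the tool's x, y, z in mm, a list of three; "twist": the turn, a rotation vector about the tool's x, y, z in rad, a list of three; "jaw": the finger opening in mm, from 0 to 85.4. A call has 1 to 20 rows; each row is the pose to reach, as a shift and turn from the pose commanded when the call began, along the tool's axes at that moment; what a row does not reach only later rows make up. A row lasts 1/10 s, in which the tool goes at most 50 mm and 8.59 degrees, less where a joint would pass 70% of its speed; a pose out of reach is approached as far as the arm can. A call with a gripper value outside its range is refused whole. The fingers move at their own pace and stop on an object; "newtons" is the grip in N (left out, the last holds). Time passes only in rows, so rows that repeat a pose let the fingers close. It gives the time, the measured TCP pose, the force, the opening and the grip force at its end, in the units of the state.
- manip.sense(): the state, without advancing time (a new reading comes with each control period).
- eyes.snapshot(name): name is "scene" or "top" or "wrist"; returns the picture (384x512x3 uint8, blue, green, red); there is no depth.
- eyes.camera_info(name): a dict with "K" (3x3 intrinsics, pixels), "R" (3x3) and "t" (3): a world point X has camera coordinates R X + t; the wrist camera has in their place "T_tool_cam" (4x4, takes a point from camera to tool coordinates, whose origin is the TCP and whose axes are the flange's). Camera axes: x right, y down, z forward; pixel columns grow to the right and rows downward; lengths in m; the calibration is good to about 2 mm. A picture is of the moment at which its call begins: read the wrist's pose just before it. camera_info takes no time and is no camera call.
- manip.hand_in(): hands the job in; it is judged then, once.
The state is a dict: "time_s": time; "q": joint angles; "qvel": joint speeds; "effort": joint torques, N m; "position": TCP position; "ee_rot": TCP orientation; "contact_force": force on the tool from outside, world axes, zero at the start; "moment": the same for the moment, N m; "finger_gap": opening from 0.0 (shut) to 1.0 (fully open); "grip_force": force on a finger pad.
Only numpy, scipy, OpenCV 4.12 (cv2) and the standard library are available. Lean on these libraries where they do the work, as an engineer would, in place of code of your own. Each camera call takes 0.05 s, during which the arm holds its last target. There are 200 camera calls.

### The job

Find which of the three coloured saddle gauges (blue has the smallest curve, yellow the middle, red the largest) fits the copper tumbler on the cork mat by touching them gently to the top of its body: too large a curve rocks on the crown, too small a one straddles and sits high, and a knock or push of 30 N would mark the paint. Press the one that fits squarely down with a steady push of about 10 N for a second, then let go and leave it sitting upright and fully seated near the middle of the tumbler, with the other two standing upright in the rack. Do not tip a gauge over, and leave the steel tumbler, the carton and the tape roll where they are.

Things in the scene. Friction and masses are not known exactly. Their poses are not given: they have to be found in the camera images.
- mat: Cork mat, 150 x 250 mm, flat on the table, centre of its underside; z up. On it the sample: a copper-coloured tumbler, fixed and rigid, lying level along y, centred over this point: a plain cylinder 150 mm long (75 mm either way along y) of radius 34, 37 or 43 mm, which is not told. Its axis is 56.5 to 63.5 mm above the table, not told. End cradles 38 mm high or less; the upper side is bare.
- mat_edge (a point): Middle of the mat's far long edge, 75 mm from its centre along its +x. Two fixed spare tumblers of the other two sizes, on the same sort of cradles, lie along the mat's y, 175 mm farther out along x and 110 mm to either side. Not for gauging.
- rack_floor (a point): Centre of the upper face of the wooden rack's floor, 6 mm above the table. x runs along the rack (300 mm long), y across it. Three places in a row at x = -95, 0 and +95 mm, each 89 mm long and 30 mm wide between fixed rims 12 mm high above the floor. The gauges stand in them, in any order.
- blue_grip (a point): Centre of the grip tab of the loose blue plastic gauge (about 60 to 130 g). The tab is 40 mm along x, 12 mm along y, 48 mm high (26 mm below to 22 mm above this point). Under it is a saddle block 79 mm along x, 24 mm along y, 34 mm high; its underside, 60 mm below this point, is hollowed by a curve of radius 34 mm whose axis is y, 58 mm wide. z is up. Half a turn about z gives the same gauge.
- blue_arc (a point): Centre of the blue gauge's hollow curve (radius 34 mm), 17.7 mm below its underside, 77.7 mm below the tab's centre. If the gauge fits, it does not rock and this point lies on the tumbler's axis. On the 37 mm one it straddles on its lower corners, no rocking, 5.2 mm higher. On the 43 mm one it straddles on its lower corners, no rocking, 14.0 mm higher.
- yellow_grip (a point): Centre of the grip tab of the loose yellow plastic gauge (about 60 to 130 g). The tab is 40 mm along x, 12 mm along y, 48 mm high (26 mm below to 22 mm above this point). Under it is a saddle block 79 mm along x, 24 mm along y, 34 mm high; its underside, 60 mm below this point, is hollowed by a curve of radius 37 mm whose axis is y, 58 mm wide. z is up. Half a turn about z gives the same gauge.
- yellow_arc (a point): Centre of the yellow gauge's hollow curve (radius 37 mm), 23.0 mm below its underside, 83.0 mm below the tab's centre. If the gauge fits, it does not rock and this point lies on the tumbler's axis. On the 34 mm tumbler it touches only the crown, can rock and be shifted about 2 mm either way, and sits 3 mm lower. On the 43 mm one it straddles on its lower corners, no rocking, 8.8 mm higher.
- red_grip (a point): Centre of the grip tab of the loose red plastic gauge (about 60 to 130 g). The tab is 40 mm along x, 12 mm along y, 48 mm high (26 mm below to 22 mm above this point). Under it is a saddle block 79 mm along x, 24 mm along y, 34 mm high; its underside, 60 mm below this point, is hollowed by a curve of radius 43 mm whose axis is y, 58 mm wide. z is up. Half a turn about z gives the same gauge.
- red_arc (a point): Centre of the red gauge's hollow curve (radius 43 mm), 31.7 mm below its underside, 91.7 mm below the tab's centre. If the gauge fits, it does not rock and this point lies on the tumbler's axis. On the 34 mm tumbler it touches only the crown, can rock and be shifted about 7 mm either way, and sits 9 mm lower. On the 37 mm tumbler it touches only the crown, can rock and be shifted about 5 mm either way, and sits 6 mm lower.
- blue: The blue saddle gauge, origin at the centre of its underside, axes as for its tab.
- yellow: The yellow saddle gauge, origin at the centre of its underside, axes as for its tab.
- red: The red saddle gauge, origin at the centre of its underside, axes as for its tab.
- mug_mid (a point): Bystander: upright loose steel tumbler, 68 mm across, 170 mm high; this point is its centre.
- carton_mid (a point): Bystander: small closed cardboard carton 90 x 120 x 60 mm, loose; this point is its centre.
- tape_mid (a point): Bystander: roll of amber tape lying flat, 90 mm across, 24 mm high, loose; this point is its centre.
Things that resemble listed ones, but are neither listed nor needed, are in the scene too. Of the things shaped like the yellow, the yellow one is meant.

How it is judged:
By the outcome, as a careful person would: the job done as asked, in the order asked, and still so for the second after the job is handed in, with the robot touching nothing.
It also fails if it takes over 72 s, if anything falls off the work surface, if the arm or the gripper's body presses on something with over 40 N, if the wrist force passes 120 N, or if a joint passes its speed limit or range.

## Working session

There is one attempt and no reset: what is moved stays moved. The work goes in short steps, Python scripts to look and compute and a tool call to move; the robot and the scene stay as the last step left them, time stands still between calls to the robot, and variables do not carry over. Pictures are saved under pics/ and viewed, at most 10 in all, crops included, and the job is handed in when it is done.

Besides the shell and the picture viewer there is one more tool, called after "Request:" as name(argument=value, ...) on one line, values as JSON. play_rows: Moves the arm, as the interface text tells. Its arguments: {"type":"object","properties":{"offset":{"type":"array","items":{"type":"array","items":{"type":"number"}}},"twist":{"type":"array","items":{"type":"array","items":{"type":"number"}}},"jaw":{"type":"array","items":{"type":"number"}},"newtons":{"type":"number"}},"required":["offset","twist","jaw"]}

```bash
mkdir -p pics; python3 - <<'E'
from cell import manip, eyes
import cv2, numpy as np
s=manip.sense(); print({k:np.round(v,3) for k,v in s.items()})
for n in ("scene","top"):
    i=eyes.snapshot(n); cv2.imwrite(f"pics/{n}0.png",i)
    c=eyes.camera_info(n); print(n,{k:np.round(v,4).tolist() for k,v in c.items()})
print(eyes.camera_info("wrist"))
E
```

```text
{'time_s': np.float64(0.0), 'q': array([-1.383,  0.528,  1.434,  0.   ,  1.181, -0.178]), 'qvel': array([-0.   ,  0.   ,  0.   , -0.002, -0.001, -0.   ]), 'effort': array([ 2.0000e-03, -4.4234e+01, -1.7803e+01,  0.0000e+00,  9.0000e-03,
        0.0000e+00]), 'position': array([ 0.223, -0.583,  0.238]), 'ee_rot': array([ 0.983,  0.182,  0.   , -0.001]), 'contact_force': array([-0.341,  0.472, -0.093]), 'moment': array([ 0.02 ,  0.026, -0.026]), 'grip_force': np.float64(0.0), 'finger_gap': np.float64(1.0)}
scene {'K': [[397.6811, 0.0, 251.1901], [0.0, 397.6811, 184.865], [0.0, 0.0, 1.0]], 'R': [[0.8919, 0.4522, 0.0046], [0.3843, -0.7525, -0.5348], [-0.2384, 0.4788, -0.845]], 't': [-0.447, -0.1815, 1.2423]}
top {'K': [[394.1039, 0.0, 260.1276], [0.0, 394.1039, 188.1393], [0.0, 0.0, 1.0]], 'R': [[-0.0285, -0.9996, -0.0053], [-0.9978, 0.0287, -0.0595], [0.0597, 0.0036, -0.9982]], 't': [-0.0052, 0.4892, 1.3817]}
{'K': array([[307.42459446,   0.        , 256.77709785],
       [  0.        , 307.42459446, 186.03307294],
       [  0.        ,   0.        ,   1.        ]]), 'T_tool_cam': array([[-4.71963642e-04, -9.60842350e-01, -2.77095211e-01,
         7.03547398e-02],
       [ 9.99999464e-01, -7.08801821e-04,  7.54554429e-04,
         1.22620199e-03],
       [-9.21413441e-04, -2.77094706e-01,  9.60842170e-01,
        -1.34368791e-01],
       [ 0.00000000e+00,  0.00000000e+00,  0.00000000e+00,
         1.00000000e+00]])}
```

View pics/scene0.png

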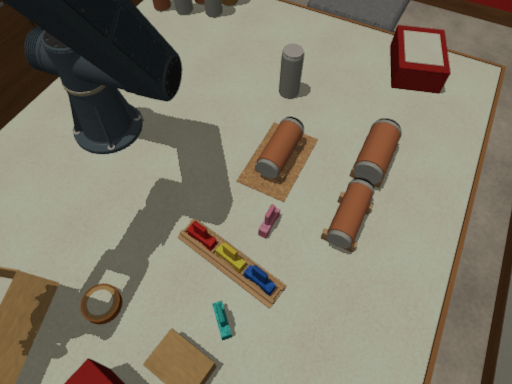

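View pics/top0.png

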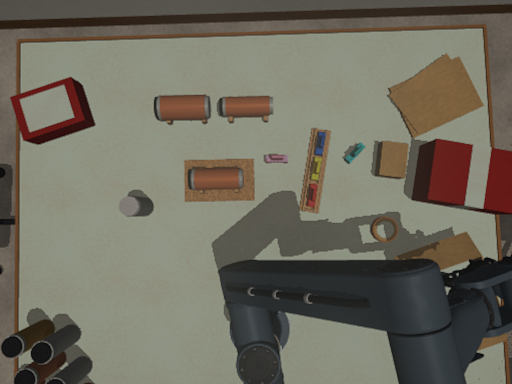

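The scene view shows the copper sample on the cork mat at about (280,150) and the rack with red, yellow and blue from (200,235) to (262,278). The top view has the mat centre near (220,180) and the rack near (315,170), with red, yellow and blue at rows 193, 168 and 143.

```bash
cat > h.py <<'E'
from cell import manip, eyes
import cv2, numpy as np
from scipy.spatial.transform import Rotation as Rn
def cam(name, s=None):
    c=eyes.camera_info(name)
    if name!="wrist": return c["K"],c["R"].T,-c["R"].T@c["t"]
    s=s or manip.sense(); T=np.eye(4); T[:3,:3]=Rn.from_quat(s["ee_rot"]).as_matrix(); T[:3,3]=s["position"]
    T=T@c["T_tool_cam"]; return c["K"],T[:3,:3],T[:3,3]
def onplane(C,uv,z):
    K,R,o=C; uv=np.atleast_2d(np.asarray(uv,float))
    d=(R@np.linalg.inv(K)@np.c_[uv,np.ones(len(uv))].T).T
    return o+d*((z-o[2])/d[:,2])[:,None]
def proj(C,X):
    K,R,o=C; p=K@(R.T@(np.asarray(X,float)-o)); return p[:2]/p[2]
HS=dict(red=[((0,150,60),(5,255,255)),((174,150,60),(180,255,255))],yellow=[((20,130,60),(35,255,255))],blue=[((100,130,40),(130,255,255))],
        copper=[((5,110,60),(13,255,255))],cork=[((8,60,60),(20,255,255))])
def mask(img,c):
    h=cv2.cvtColor(img,cv2.COLOR_BGR2HSV); m=0
    for a,b in HS[c]: m=m|cv2.inRange(h,a,b)
    return m
def blobs(m,amin):
    n,l,st,ce=cv2.connectedComponentsWithStats(m)
    return [(l==i,st[i],ce[i]) for i in range(1,n) if st[i][4]>=amin]
E
python3 - <<'E'
from h import *
i=cv2.imread("pics/top0.png"); C=cam("top")
hs=cv2.cvtColor(i,cv2.COLOR_BGR2HSV)
for p in [(216,178),(216,172),(188,198),(312,193),(316,168),(320,143),(315,130),(312,188)]: print(p,hs[p[1],p[0]])
for c in ("red","yellow","blue"):
    for m,st,ce in blobs(mask(i,c),15):
        if 295<ce[0]<335: print(c,st,ce.round(1),onplane(C,ce,.06)[0].round(4))
m=mask(i,"cork")|mask(i,"copper"); m[:150]=0;m[215:]=0;m[:,:170]=0;m[:,265:]=0
for b,st,ce in blobs(m,200):
    r=cv2.minAreaRect(np.argwhere(b)[:,::-1].astype(np.float32)); print("mat",r,onplane(C,r[0],.002)[0].round(4), onplane(C,cv2.boxPoints(r),.002).round(4).tolist())
E
```

```text
(216, 178) [ 10 142 140]
(216, 172) [ 10 136 111]
(188, 198) [ 15 117 126]
(312, 193) [  5 107  69]
(316, 168) [ 24 143 102]
(320, 143) [111  76  70]
(315, 130) [ 16 106 125]
(312, 188) [  3 139  97]
red [308 184   9  23  95] [312.7 195.8] [ 0.4548 -0.1982  0.06  ]
yellow [311 157  11  24 135] [316.2 168.7] [ 0.5475 -0.2137  0.06  ]
blue [316 148   7   6  32] [318.8 150.8] [ 0.609  -0.2248  0.06  ]
mat ((218.96017456054688, 179.86680603027344), (41.91436004638672, 69.95479583740234), 88.60282135009766) [0.5235 0.1274 0.002 ] [[0.5996, 0.2533, 0.002], [0.5984, 0.0019, 0.002], [0.4479, 0.0024, 0.002], [0.449, 0.2522, 0.002]]
```

Request:
play_rows(offset=[[456, -220, -42], [456, -220, -42], [456, -220, -42], [456, -220, -42], [456, -220, -42], [456, -220, -42], [456, -220, -42], [456, -220, -42], [456, -220, -42], [456, -220, -42], [456, -220, -42], [456, -220, -42], [456, -220, -42], [456, -220, -42]], twist=[[0, 0, 0.532], [0, 0, 0.532], [0, 0, 0.532], [0, 0, 0.532], [0, 0, 0.532], [0, 0, 0.532], [0, 0, 0.532], [0, 0, 0.532], [0, 0, 0.532], [0, 0, 0.532], [0, 0, 0.532], [0, 0, 0.532], [0, 0, 0.532], [0, 0, 0.532]], jaw=[85, 85, 85, 85, 85, 85, 85, 85, 85, 85, 85, 85, 85, 85], newtons=40)

```text
time_s: 1.5
position: [0.5694, -0.2164, 0.2809]
ee_rot: [0.996, -0.084, -0.001, -0.0]
contact_force: [0.5, -0.4, -0.8]
finger_gap: 0.992
grip_force: 0.0
```

```bash
python3 - <<'E'
from h import *
s=manip.sense(); i=eyes.snapshot("wrist"); cv2.imwrite("pics/w1.png",i); C=cam("wrist",s)
print(s["position"].round(4),s["ee_rot"].round(4),s["time_s"])
for c in ("red","yellow","blue"):
    for m,st,ce in blobs(mask(i,c),300):
        print(c,st,ce.round(1),onplane(C,ce,.06)[0].round(4))
E
```

```text
[ 0.5694 -0.2164  0.2809] [ 9.965e-01 -8.400e-02 -7.000e-04 -0.000e+00] 1.5
red [249 212  18  59 707] [258.9 241. ] [ 0.466  -0.2028  0.06  ]
yellow [ 248  136   23   65 1267] [258.5 168.4] [ 0.5591 -0.2181  0.06  ]
blue [253  59  21  71 853] [264.3  87.1] [ 0.6484 -0.2396  0.06  ]
```

View pics/w1.png

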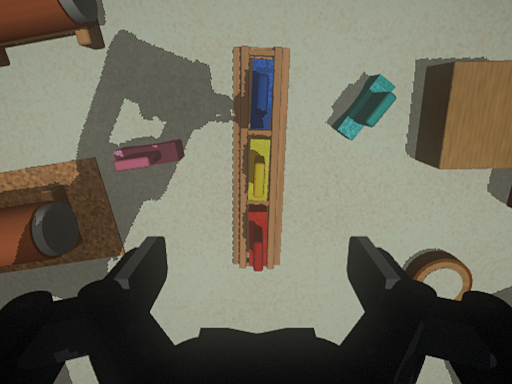

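```bash
python3 - <<'E'
import cv2
i=cv2.imread("pics/w1.png")[40:280,225:300]
i=cv2.rotate(i,cv2.ROTATE_90_CLOCKWISE)
cv2.imwrite("pics/w1c.png",cv2.resize(i,None,fx=3.3,fy=3.3,interpolation=cv2.INTER_CUBIC))
E
```

```text
(no output)
```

View pics/w1c.png

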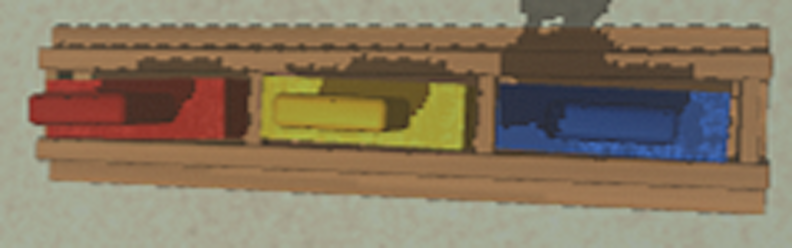

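```bash
python3 - <<'E'
from h import *
C=cam("wrist")
def px(X,Y): return (225+Y/3.3, 279-X/3.3)
yaw=-2*np.arctan2(.084,.9965); print("yaw",np.degrees(yaw))
for n,p,z in [("red L",(31,109),.088),("red R",(125,109),.088),("yel L",(275,111),.088),("yel R",(387,112),.088),("blu L",(567,122),.088),("blu R",(676,122),.088),
 ("yblkR",(465,110),.04),("bblkR",(726,125),.04),("rblkR",(224,108),.04),
 ("cornTL",(42,55),.018),("TR",(768,58),.018),("BL",(38,150),.018),("BR",(768,178),.018)]:
    print(n,onplane(C,px(*p),z)[0].round(4))
E
```

```text
yaw -9.636717240295214
red L [ 0.4427 -0.1977  0.088 ]
red R [ 0.4798 -0.204   0.088 ]
yel L [ 0.5347 -0.214   0.088 ]
yel R [ 0.5727 -0.2208  0.088 ]
blu L [ 0.6287 -0.2334  0.088 ]
blu R [ 0.6604 -0.2386  0.088 ]
yblkR [ 0.5919 -0.2236  0.04  ]
bblkR [ 0.6792 -0.2436  0.04  ]
rblkR [ 0.4987 -0.207   0.04  ]
cornTL [ 0.4101 -0.1683  0.018 ]
TR [ 0.6995 -0.2229  0.018 ]
BL [ 0.401  -0.2093  0.018 ]
BR [ 0.6922 -0.2656  0.018 ]
```

The crop shows three tabs at crop x of about 31–125 (red), 275–387 (yellow) and 567–676 (blue), with the rack yaw about -10.7°. I'll take red first.

Request:
play_rows(offset=[[-110, 2, 80], [-110, 2, 80], [-110, 2, 80], [-110, 2, 120], [-110, 2, 160], [-110, 2, 195], [-110, 2, 215], [-110, 2, 226], [-110, 2, 226], [-110, 2, 226], [-110, 2, 226], [-110, 2, 226], [-110, 2, 226], [-110, 2, 226]], twist=[[0, 0, 0.019], [0, 0, 0.019], [0, 0, 0.019], [0, 0, 0.019], [0, 0, 0.019], [0, 0, 0.019], [0, 0, 0.019], [0, 0, 0.019], [0, 0, 0.019], [0, 0, 0.019], [0, 0, 0.019], [0, 0, 0.019], [0, 0, 0.019], [0, 0, 0.019]], jaw=[50, 50, 50, 50, 50, 50, 50, 50, 50, 30, 0, 0, 0, 0], newtons=40)

```text
time_s: 2.95
position: [0.4627, -0.1994, 0.0566]
ee_rot: [0.996, -0.092, 0.001, 0.001]
contact_force: [-2.2, -0.8, 6.6]
finger_gap: 0.134
grip_force: 41.8
```

Request:
play_rows(offset=[[0, 0, -20], [0, 0, -60], [0, 0, -110], [5, -40, -150], [10, -85, -180], [15, -130, -200], [20, -175, -200], [20, -220, -200], [20, -265, -200], [20, -305, -200], [20, -330, -200], [20, -336, -200], [20, -336, -200], [20, -336, -200]], twist=[[0, 0, 0], [0, 0, 0], [0, 0, 0], [0, 0, -0.05], [0, 0, -0.1], [0, 0, -0.15], [0, 0, -0.188], [0, 0, -0.188], [0, 0, -0.188], [0, 0, -0.188], [0, 0, -0.188], [0, 0, -0.188], [0, 0, -0.188], [0, 0, -0.188]], jaw=[0, 0, 0, 0, 0, 0, 0, 0, 0, 0, 0, 0, 0, 0])

```text
time_s: 4.35
position: [0.543, 0.1269, 0.2552]
ee_rot: [1.0, 0.001, -0.0, 0.0]
contact_force: [0.4, -0.0, -1.1]
finger_gap: 0.133
grip_force: 40.9
```

```bash
python3 - <<'E'
from h import *
s=manip.sense(); i=eyes.snapshot("wrist"); cv2.imwrite("pics/w2.png",i); C=cam("wrist",s)
print(s["position"].round(4),s["ee_rot"].round(4),s["time_s"],s["contact_force"].round(2))
E
```

```text
[0.543  0.1269 0.2552] [ 1.0e+00  1.2e-03 -4.0e-04  3.0e-04] 4.35 [ 0.41 -0.02 -1.1 ]
```

View pics/w2.png

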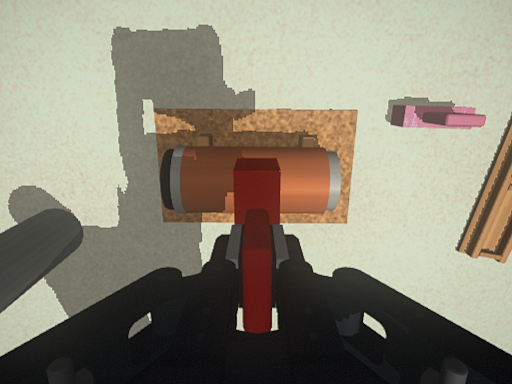

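The tumbler spans columns 163–340 and rows 147–214. The held red gauge's block front edge is at row 158, columns 234–280. The mat corners are near (155,110), (358,110), (347,223) and (163,223).

```bash
python3 - <<'E'
from h import *
C=cam("wrist"); s=manip.sense(); i=cv2.imread("pics/w2.png")
hs=cv2.cvtColor(i,cv2.COLOR_BGR2HSV).astype(int)
print("gauge front bottom",(onplane(C,[(234,158),(280,158)],s["position"][2]-.0506)-s["position"]).round(4))
print("mat",onplane(C,[(155,110),(358,110),(347,223),(163,223)],.003).round(4).tolist())
for c in (300,310,322): print(c,[tuple(hs[r,c]) for r in (143,145,146,147,148,149,150,151,152)],[tuple(hs[r,c]) for r in (208,210,211,212,213,214,215,216)])
E
```

```text
gauge front bottom [[ 0.0353  0.0126 -0.0506]
 [ 0.0353 -0.0154 -0.0506]]
mat [[0.599, 0.2493, 0.003], [0.5992, 0.0013, 0.003], [0.4503, 0.0024, 0.003], [0.4502, 0.2519, 0.003]]
300 [(np.int64(15), np.int64(111), np.int64(85)), (np.int64(15), np.int64(115), np.int64(84)), (np.int64(15), np.int64(118), np.int64(84)), (np.int64(13), np.int64(132), np.int64(87)), (np.int64(11), np.int64(140), np.int64(93)), (np.int64(9), np.int64(139), np.int64(99)), (np.int64(11), np.int64(145), np.int64(104)), (np.int64(10), np.int64(143), np.int64(109)), (np.int64(10), np.int64(147), np.int64(116))] [(np.int64(10), np.int64(153), np.int64(168)), (np.int64(10), np.int64(152), np.int64(163)), (np.int64(10), np.int64(151), np.int64(155)), (np.int64(10), np.int64(152), np.int64(138)), (np.int64(13), np.int64(135), np.int64(163)), (np.int64(15), np.int64(131), np.int64(192)), (np.int64(15), np.int64(131), np.int64(181)), (np.int64(14), np.int64(128), np.int64(175))]
310 [(np.int64(15), np.int64(121), np.int64(126)), (np.int64(15), np.int64(118), np.int64(128)), (np.int64(15), np.int64(118), np.int64(123))
[... 730 characters left out ...]
int64(188)), (np.int64(15), np.int64(130), np.int64(175)), (np.int64(14), np.int64(128), np.int64(129)), (np.int64(11), np.int64(125), np.int64(88)), (np.int64(11), np.int64(129), np.int64(97)), (np.int64(11), np.int64(135), np.int64(106)), (np.int64(11), np.int64(137), np.int64(112)), (np.int64(11), np.int64(139), np.int64(117))] [(np.int64(10), np.int64(147), np.int64(170)), (np.int64(10), np.int64(145), np.int64(164)), (np.int64(10), np.int64(142), np.int64(160)), (np.int64(9), np.int64(141), np.int64(146)), (np.int64(12), np.int64(131), np.int64(142)), (np.int64(14), np.int64(126), np.int64(154)), (np.int64(15), np.int64(125), np.int64(181)), (np.int64(14), np.int64(129), np.int64(207))]
```

```bash
python3 - <<'E'
from h import *
C=cam("wrist"); s=manip.sense(); i=cv2.imread("pics/w2.png")
m=mask(i,"red")
for r in range(154,216,3):
    c=np.where(m[r])[0]; c=c[(c>215)&(c<300)]; print(r,(c.min(),c.max()) if len(c) else None, end=" ")
print()
K,R,o=C
from scipy.optimize import fsolve
def tang(r,h,x):
    d=R@np.linalg.inv(K)@[310,r,1]; d=d[[0,2]]/np.hypot(d[0],d[2]); v=np.array([x-o[0],h-o[2]]); return d[0]*v[1]-d[1]*v[0]
for h in (.0565,.06,.0635):
    print(h,fsolve(lambda p:[tang(147,h,p[0])-p[1],tang(212.7,h,p[0])+p[1]] if tang(147,h,.52)>0 else [tang(147,h,p[0])+p[1],tang(212.7,h,p[0])-p[1]],[.52,.037]).round(4))
E
```

```text
154 None 157 None 160 (np.int64(237), np.int64(276)) 163 (np.int64(236), np.int64(277)) 166 (np.int64(235), np.int64(278)) 169 (np.int64(234), np.int64(279)) 172 (np.int64(234), np.int64(279)) 175 (np.int64(233), np.int64(280)) 178 (np.int64(233), np.int64(279)) 181 (np.int64(234), np.int64(279)) 184 (np.int64(234), np.int64(279)) 187 (np.int64(234), np.int64(279)) 190 (np.int64(234), np.int64(279)) 193 (np.int64(234), np.int64(279)) 196 (np.int64(234), np.int64(279)) 199 (np.int64(234), np.int64(279)) 202 (np.int64(234), np.int64(279)) 205 (np.int64(234), np.int64(279)) 208 (np.int64(235), np.int64(279)) 211 (np.int64(235), np.int64(279)) 214 (np.int64(235), np.int64(279)) 
0.0565 [0.525  0.0366]
0.06 [0.526  0.0362]
0.0635 [0.5269 0.0359]
```

Request:
play_rows(offset=[[-6, 0, 20], [-12, 0, 50], [-12, 0, 75], [-12, 0, 95], [-12, 0, 103], [-12, 0, 107], [-12, 0, 107]], twist=[[0, 0, 0], [0, 0, 0], [0, 0, 0], [0, 0, 0], [0, 0, 0], [0, 0, 0], [0, 0, 0]], jaw=[0, 0, 0, 0, 0, 0, 0], newtons=25)

```text
time_s: 5.1
position: [0.5318, 0.1271, 0.1485]
ee_rot: [1.0, 0.001, 0.0, 0.0]
contact_force: [-0.0, -0.7, -0.6]
finger_gap: 0.134
grip_force: 40.9
```

Request:
play_rows(offset=[[0, 0, 1], [0, 0, 2], [0, 0, 3], [0, 0, 3]], twist=[[0, 0, 0], [0, 0, 0], [0, 0, 0], [0, 0, 0]], jaw=[0, 0, 0, 0])

```text
time_s: 5.5
position: [0.5315, 0.1278, 0.1456]
ee_rot: [1.0, 0.001, 0.0, -0.0]
contact_force: [0.0, 0.0, -0.8]
finger_gap: 0.137
grip_force: 40.9
```

Request:
play_rows(offset=[[0, 0, 1], [0, 0, 2], [0, 0, 2]], twist=[[0, 0, 0], [0, 0, 0], [0, 0, 0]], jaw=[0, 0, 0])

```text
time_s: 5.8
position: [0.5313, 0.1277, 0.1431]
ee_rot: [1.0, 0.001, -0.0, 0.0]
contact_force: [0.5, 1.0, -1.0]
finger_gap: 0.135
grip_force: 40.9
```

Request:
play_rows(offset=[[0, 0, 0.7], [0, 0, 1.5], [0, 0, 1.5]], twist=[[0, 0, 0], [0, 0, 0], [0, 0, 0]], jaw=[0, 0, 0])

```text
time_s: 6.1
position: [0.5313, 0.1277, 0.1417]
ee_rot: [1.0, 0.001, -0.0, -0.0]
contact_force: [0.4, -0.1, -0.9]
finger_gap: 0.133
grip_force: 40.9
```

Request:
play_rows(offset=[[0, 0, 0.7], [0, 0, 1.5], [0, 0, 1.5]], twist=[[0, 0, 0], [0, 0, 0], [0, 0, 0]], jaw=[0, 0, 0])

```text
time_s: 6.4
position: [0.5313, 0.1277, 0.1402]
ee_rot: [1.0, 0.001, -0.0, -0.0]
contact_force: [-0.4, -0.1, -0.1]
finger_gap: 0.135
grip_force: 40.9
```

Request:
play_rows(offset=[[0, 0, 0.5], [0, 0, 1], [0, 0, 1]], twist=[[0, 0, 0], [0, 0, 0], [0, 0, 0]], jaw=[0, 0, 0])

```text
time_s: 6.7
position: [0.5314, 0.1277, 0.1392]
ee_rot: [1.0, 0.001, -0.0, 0.0]
contact_force: [-0.7, -0.8, -0.8]
finger_gap: 0.13
grip_force: 40.9
```

Request:
play_rows(offset=[[0, 0, 0.5], [0, 0, 1], [0, 0, 1]], twist=[[0, 0, 0], [0, 0, 0], [0, 0, 0]], jaw=[0, 0, 0])

```text
time_s: 7.0
position: [0.5314, 0.1277, 0.1383]
ee_rot: [1.0, 0.001, -0.0, -0.0]
contact_force: [0.1, 0.8, -0.6]
finger_gap: 0.136
grip_force: 40.9
```

Request:
play_rows(offset=[[0, 0, 0.5], [0, 0, 1], [0, 0, 1]], twist=[[0, 0, 0], [0, 0, 0], [0, 0, 0]], jaw=[0, 0, 0])

```text
time_s: 7.3
position: [0.5314, 0.1277, 0.1372]
ee_rot: [1.0, 0.001, -0.0, -0.0]
contact_force: [-0.7, 0.8, -0.8]
finger_gap: 0.135
grip_force: 40.9
```

Request:
play_rows(offset=[[0, 0, 0.5], [0, 0, 1], [0, 0, 1]], twist=[[0, 0, 0], [0, 0, 0], [0, 0, 0]], jaw=[0, 0, 0])

```text
time_s: 7.6
position: [0.5314, 0.1277, 0.1362]
ee_rot: [1.0, 0.001, -0.0, 0.0]
contact_force: [-0.4, -0.2, -1.9]
finger_gap: 0.139
grip_force: 40.9
```

Request:
play_rows(offset=[[0, 0, 0.5], [0, 0, 1], [0, 0, 1]], twist=[[0, 0, 0], [0, 0, 0], [0, 0, 0]], jaw=[0, 0, 0])

```text
time_s: 7.9
position: [0.5314, 0.1277, 0.1352]
ee_rot: [1.0, 0.001, -0.0, 0.0]
contact_force: [0.4, 0.3, 0.0]
finger_gap: 0.141
grip_force: 40.9
```

Request:
play_rows(offset=[[0, 0, 0.5], [0, 0, 1], [0, 0, 1]], twist=[[0, 0, 0], [0, 0, 0], [0, 0, 0]], jaw=[0, 0, 0])

```text
time_s: 8.2
position: [0.5314, 0.1277, 0.1342]
ee_rot: [1.0, 0.001, -0.0, -0.0]
contact_force: [0.2, 0.0, -0.6]
finger_gap: 0.132
grip_force: 40.9
```

Request:
play_rows(offset=[[0, 0, 0.5], [0, 0, 1], [0, 0, 1]], twist=[[0, 0, 0], [0, 0, 0], [0, 0, 0]], jaw=[0, 0, 0])

```text
time_s: 8.5
position: [0.5315, 0.1277, 0.1337]
ee_rot: [1.0, 0.001, 0.0, 0.0]
contact_force: [-0.7, -0.6, 3.5]
finger_gap: 0.135
grip_force: 41.5
```

Request:
play_rows(offset=[[0, 0, -15], [0, 0, -50], [0, 30, -85], [-10, 75, -100], [-25, 120, -100], [-40, 165, -100], [-50, 210, -90], [-60, 255, -70], [-69, 295, -40], [-69, 320, -10], [-69, 327, 20], [-69, 327, 30], [-69, 327, 30], [-69, 327, 30]], twist=[[0, 0, 0], [0, 0, 0], [0, 0, 0], [0, 0, 0.05], [0, 0, 0.1], [0, 0, 0.15], [0, 0, 0.187], [0, 0, 0.187], [0, 0, 0.187], [0, 0, 0.187], [0, 0, 0.187], [0, 0, 0.187], [0, 0, 0.187], [0, 0, 0.187]], jaw=[0, 0, 0, 0, 0, 0, 0, 0, 0, 0, 0, 0, 0, 0])

```text
time_s: 9.9
position: [0.4637, -0.1988, 0.1039]
ee_rot: [0.996, -0.091, 0.0, 0.0]
contact_force: [0.2, 0.7, -0.6]
finger_gap: 0.136
grip_force: 40.8
```

Request:
play_rows(offset=[[-1, 0.8, 15], [-1, 0.8, 30], [-1, 0.8, 40], [-1, 0.8, 46], [-1, 0.8, 46], [-1, 0.8, 46]], twist=[[0, 0, 0], [0, 0, 0], [0, 0, 0], [0, 0, 0], [0, 0, 0], [0, 0, 0]], jaw=[0, 0, 0, 0, 0, 0])

```text
time_s: 10.5
position: [0.4626, -0.2001, 0.0578]
ee_rot: [0.996, -0.092, 0.0, 0.0]
contact_force: [0.0, 0.1, -0.1]
finger_gap: 0.132
grip_force: 40.8
```

Request:
play_rows(offset=[[0, 0, 0], [0, 0, 0], [0, 0, 0], [0, 0, -15], [0, 0, -50], [0, 0, -80], [40, 0, -100], [85, 0, -100], [130, 1, -100], [170, 1, -100], [181, 1, -90], [181, 1, -90], [181, 1, -90]], twist=[[0, 0, 0], [0, 0, 0], [0, 0, 0], [0, 0, 0], [0, 0, 0], [0, 0, 0], [0, 0, 0], [0, 0, 0], [0, 0, 0], [0, 0, 0], [0, 0, 0], [0, 0, 0], [0, 0, 0]], jaw=[20, 35, 50, 50, 50, 50, 50, 50, 50, 50, 50, 50, 50])

```text
time_s: 11.8
position: [0.6378, -0.2333, 0.146]
ee_rot: [0.996, -0.092, -0.002, -0.001]
contact_force: [-0.1, 1.0, 0.6]
finger_gap: 0.589
grip_force: 0.0
```

```bash
python3 - <<'E'
from h import *
s=manip.sense(); i=eyes.snapshot("wrist"); C=cam("wrist",s)
j=eyes.snapshot("scene")
print(s["position"].round(4),s["ee_rot"].round(4),s["time_s"])
cv2.imwrite("pics/w3.png",np.vstack([cv2.resize(i,(400,300)),cv2.resize(j[200:320,160:320],(400,300))]))
cv2.imwrite("pics/w3f.png",i)
E
```

```text
[ 0.6378 -0.2333  0.146 ] [ 9.958e-01 -9.200e-02 -2.200e-03 -9.000e-04] 11.8
```

View pics/w3.png

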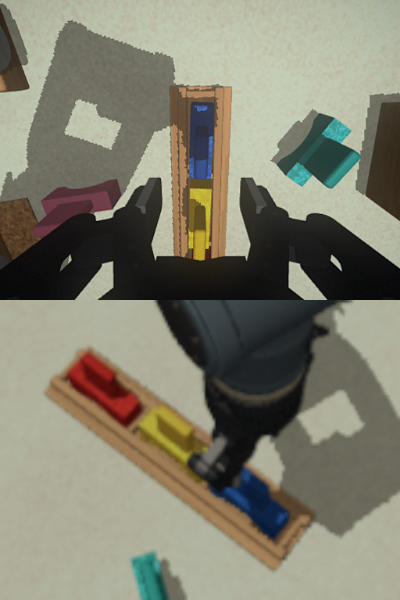

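The wrist view shows blue in front of the open fingers, with its tab at about rows 125–178. The scene view shows red standing upright back in its place.

```bash
python3 - <<'E'
from h import *
s=manip.sense(); i=cv2.imread("pics/w3f.png")
C=cam("wrist",s)
cv2.imwrite("pics/w3c.png",cv2.resize(i[100:340,210:310],None,fx=2.5,fy=2.5,interpolation=cv2.INTER_CUBIC))
for z in (.04,.088):
  for r in range(120,330,20): print(z,r,(onplane(C,(256,r),z)[0]-s["position"])[:2].round(4).tolist(),end=";")
E
```

```text
0.04 120 [0.0531, -0.0105];0.04 140 [0.038, -0.0076];0.04 160 [0.0224, -0.0047];0.04 180 [0.0061, -0.0016];0.04 200 [-0.0107, 0.0015];0.04 220 [-0.0282, 0.0048];0.04 240 [-0.0465, 0.0082];0.04 260 [-0.0654, 0.0118];0.04 280 [-0.0851, 0.0155];0.04 300 [-0.1057, 0.0194];0.04 320 [-0.1272, 0.0234];0.088 120 [0.0564, -0.0112];0.088 140 [0.0444, -0.0089];0.088 160 [0.0318, -0.0066];0.088 180 [0.0188, -0.0041];0.088 200 [0.0053, -0.0016];0.088 220 [-0.0087, 0.001];0.088 240 [-0.0233, 0.0038];0.088 260 [-0.0385, 0.0066];0.088 280 [-0.0543, 0.0096];0.088 300 [-0.0708, 0.0127];0.088 320 [-0.088, 0.0159];
```

View pics/w3c.png

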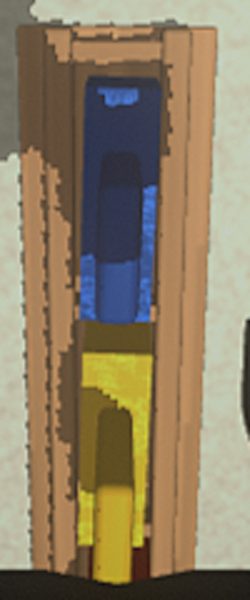

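Request:
play_rows(offset=[[2, 0, 30], [2, 0, 60], [2, 0, 80], [2, 0, 88.5], [2, 0, 88.5], [2, 0, 88.5], [2, 0, 88.5], [2, 0, 88.5], [2, 0, 88.5], [2, 0, 88.5]], twist=[[0, 0, 0], [0, 0, 0], [0, 0, 0], [0, 0, 0], [0, 0, 0], [0, 0, 0], [0, 0, 0], [0, 0, 0], [0, 0, 0], [0, 0, 0]], jaw=[50, 50, 50, 50, 50, 25, 0, 0, 0, 0], newtons=40)

```text
time_s: 12.9
position: [0.6428, -0.2351, 0.0605]
ee_rot: [0.996, -0.092, 0.001, 0.001]
contact_force: [0.0, 0.1, 6.6]
finger_gap: 0.14
grip_force: 42.3
```

Request:
play_rows(offset=[[0, 0, -20], [0, 0, -60], [0, 0, -110], [-20, -40, -150], [-42, -85, -180], [-65, -130, -195], [-87, -175, -195], [-108, -220, -195], [-130, -265, -195], [-148, -305, -195], [-160, -330, -195], [-164, -338, -195], [-164, -338, -195], [-164, -338, -195]], twist=[[0, 0, 0], [0, 0, 0], [0, 0, 0], [0, 0, -0.05], [0, 0, -0.1], [0, 0, -0.15], [0, 0, -0.187], [0, 0, -0.187], [0, 0, -0.187], [0, 0, -0.187], [0, 0, -0.187], [0, 0, -0.187], [0, 0, -0.187], [0, 0, -0.187]], jaw=[0, 0, 0, 0, 0, 0, 0, 0, 0, 0, 0, 0, 0, 0])

```text
time_s: 14.3
position: [0.543, 0.127, 0.2538]
ee_rot: [1.0, 0.001, 0.0, 0.0]
contact_force: [-0.6, 0.7, -0.7]
finger_gap: 0.138
grip_force: 41.4
```

```bash
cat > g.py <<'E'
from h import *
import sys
s=manip.sense(); i=eyes.snapshot("wrist"); C=cam("wrist",s); c=sys.argv[1]; b=float(sys.argv[2])
print(s["position"].round(4),s["ee_rot"].round(4),s["time_s"]); cv2.imwrite(f"pics/held_{c}.png",i)
m=mask(i,c); 
prof=[]
for r in range(145,230):
    k=np.where(m[r,215:300])[0]
    if len(k)>20: prof.append((r,k.min()+215,k.max()+215))
print(prof[0],prof[len(prof)//2]); r0=prof[0][0]-.5
print("front bottom rel tcp",(onplane(C,[(prof[0][1],r0),(prof[0][2],r0)],s["position"][2]-b)-s["position"]).round(4).tolist())
E
python3 g.py blue .0545; python3 - <<'E'
import sys; sys.argv=["","red",".0506"]
from h import *
i=cv2.imread("pics/w2.png"); m=mask(i,"red"); print([(r,(m[r,215:300]>0).sum()) for r in range(155,164)])
i=cv2.imread("pics/held_blue.png"); m=mask(i,"blue"); print([(r,(m[r,215:300]>0).sum()) for r in range(145,170)])
E
```

```text
[0.543  0.127  0.2538] [1.0e+00 1.4e-03 2.0e-04 4.0e-04] 14.3
[(155, np.int64(0)), (156, np.int64(0)), (157, np.int64(0)), (158, np.int64(5)), (159, np.int64(38)), (160, np.int64(35)), (161, np.int64(36)), (162, np.int64(41)), (163, np.int64(41))]
[(145, np.int64(0)), (146, np.int64(0)), (147, np.int64(0)), (148, np.int64(0)), (149, np.int64(0)), (150, np.int64(0)), (151, np.int64(0)), (152, np.int64(0)), (153, np.int64(0)), (154, np.int64(0)), (155, np.int64(2)), (156, np.int64(0)), (157, np.int64(0)), (158, np.int64(0)), (159, np.int64(0)), (160, np.int64(0)), (161, np.int64(0)), (162, np.int64(0)), (163, np.int64(0)), (164, np.int64(0)), (165, np.int64(1)), (166, np.int64(6)), (167, np.int64(14)), (168, np.int64(7)), (169, np.int64(10))]Traceback (most recent call last):
  File "g.py", line 10, in <module>
    print(prof[0],prof[len(prof)//2]); r0=prof[0][0]-.5
          ~~~~^^^
IndexError: list index out of range
```

```bash
python3 - <<'E'
from h import *
i=cv2.imread("pics/held_blue.png"); hs=cv2.cvtColor(i,cv2.COLOR_BGR2HSV).astype(int); 
print([(r,*hs[r,240:272].mean(0).round().astype(int).tolist()) for r in range(140,180,2)])
s=manip.sense(); C=cam("wrist",s)
for r in (146,150,154,158,162): print(r,(onplane(C,(256,r),s["position"][2]-.0545)[0]-s["position"]).round(4))
E
```

```text
[(140, 15, 126, 113), (142, 15, 127, 115), (144, 15, 126, 108), (146, 14, 128, 101), (148, 10, 142, 85), (150, 10, 145, 98), (152, 10, 152, 111), (154, 15, 109, 95), (156, 122, 84, 62), (158, 123, 82, 61), (160, 124, 85, 61), (162, 123, 86, 61), (164, 124, 87, 60), (166, 117, 114, 78), (168, 116, 121, 83), (170, 116, 122, 82), (172, 116, 123, 82), (174, 116, 123, 82), (176, 116, 124, 82), (178, 116, 124, 83)]
146 [ 0.0421 -0.0008 -0.0545]
150 [ 0.0396 -0.0008 -0.0545]
154 [ 0.0371 -0.0008 -0.0545]
158 [ 0.0346 -0.0008 -0.0545]
162 [ 0.0321 -0.0008 -0.0545]
```

Request:
play_rows(offset=[[-7, 0, 25], [-15, 0, 55], [-15, 0, 80], [-15, 0, 100], [-15, 0, 109], [-15, 0, 113], [-15, 0, 113], [-15, 0, 113]], twist=[[0, 0, 0], [0, 0, 0], [0, 0, 0], [0, 0, 0], [0, 0, 0], [0, 0, 0], [0, 0, 0], [0, 0, 0]], jaw=[0, 0, 0, 0, 0, 0, 0, 0])

```text
time_s: 15.15
position: [0.5286, 0.1274, 0.1417]
ee_rot: [1.0, 0.001, 0.001, -0.0]
contact_force: [0.2, -1.0, -1.0]
finger_gap: 0.138
grip_force: 41.4
```

Request:
play_rows(offset=[[0, 0, 0.7], [0, 0, 1.4], [0, 0, 1.4]], twist=[[0, 0, 0], [0, 0, 0], [0, 0, 0]], jaw=[0, 0, 0])

```text
time_s: 15.45
position: [0.5278, 0.1278, 0.1398]
ee_rot: [1.0, 0.002, 0.0, -0.0]
contact_force: [0.1, 0.1, -0.9]
finger_gap: 0.133
grip_force: 41.4
```

Request:
play_rows(offset=[[0, 0, 0.5], [0, 0, 1], [0, 0, 1]], twist=[[0, 0, 0], [0, 0, 0], [0, 0, 0]], jaw=[0, 0, 0])

```text
time_s: 15.75
position: [0.5276, 0.1277, 0.1383]
ee_rot: [1.0, 0.001, -0.0, -0.0]
contact_force: [0.0, 0.9, -1.5]
finger_gap: 0.135
grip_force: 41.4
```

Request:
play_rows(offset=[[0, 0, 0.5], [0, 0, 1], [0, 0, 1]], twist=[[0, 0, 0], [0, 0, 0], [0, 0, 0]], jaw=[0, 0, 0])

```text
time_s: 16.05
position: [0.5276, 0.1277, 0.1373]
ee_rot: [1.0, 0.001, -0.0, -0.0]
contact_force: [0.4, 0.2, -1.0]
finger_gap: 0.137
grip_force: 41.4
```

Request:
play_rows(offset=[[0, 0, 0.5], [0, 0, 1], [0, 0, 1]], twist=[[0, 0, 0], [0, 0, 0], [0, 0, 0]], jaw=[0, 0, 0])

```text
time_s: 16.35
position: [0.5276, 0.1277, 0.1363]
ee_rot: [1.0, 0.001, -0.0, -0.0]
contact_force: [0.2, 0.5, -1.3]
finger_gap: 0.132
grip_force: 41.4
```

Request:
play_rows(offset=[[0, 0, 0.3], [0, 0, 0.6], [0, 0, 0.6]], twist=[[0, 0, 0], [0, 0, 0], [0, 0, 0]], jaw=[0, 0, 0])

```text
time_s: 16.65
position: [0.5276, 0.1277, 0.1358]
ee_rot: [1.0, 0.001, -0.0, 0.0]
contact_force: [0.0, -0.8, -0.2]
finger_gap: 0.133
grip_force: 41.4
```

Request:
play_rows(offset=[[0, 0, 0.3], [0, 0, 0.6], [0, 0, 0.6]], twist=[[0, 0, 0], [0, 0, 0], [0, 0, 0]], jaw=[0, 0, 0])

```text
time_s: 16.95
position: [0.5276, 0.1277, 0.1352]
ee_rot: [1.0, 0.001, -0.0, -0.0]
contact_force: [-0.6, -0.7, -0.5]
finger_gap: 0.136
grip_force: 41.4
```

Request:
play_rows(offset=[[0, 0, 0.3], [0, 0, 0.6], [0, 0, 0.6]], twist=[[0, 0, 0], [0, 0, 0], [0, 0, 0]], jaw=[0, 0, 0])

```text
time_s: 17.25
position: [0.5276, 0.1277, 0.1346]
ee_rot: [1.0, 0.001, -0.0, 0.0]
contact_force: [-0.3, -0.8, -0.6]
finger_gap: 0.132
grip_force: 41.4
```

Request:
play_rows(offset=[[0, 0, 0.3], [0, 0, 0.6], [0, 0, 0.6]], twist=[[0, 0, 0], [0, 0, 0], [0, 0, 0]], jaw=[0, 0, 0])

```text
time_s: 17.55
position: [0.5275, 0.1277, 0.134]
ee_rot: [1.0, 0.001, -0.0, 0.0]
contact_force: [-0.3, -0.2, -0.5]
finger_gap: 0.138
grip_force: 41.4
```

```bash
python3 -c "
from h import *
s=manip.sense(); print(s['position'].round(4),s['contact_force'].round(2),s['moment'].round(3))"
```

```text
[0.5275 0.1277 0.134 ] [-0.3  -0.17 -0.5 ] [ 0.014  0.126 -0.006]
```

Request:
play_rows(offset=[[0, 0, 0.3], [0, 0, 0.5], [0, 0, 0.5]], twist=[[0, 0, 0], [0, 0, 0], [0, 0, 0]], jaw=[0, 0, 0])

```text
time_s: 17.85
position: [0.5277, 0.1277, 0.1339]
ee_rot: [1.0, 0.001, 0.0, -0.0]
contact_force: [-1.1, -0.1, 3.0]
finger_gap: 0.136
grip_force: 42.0
```

Request:
play_rows(offset=[[0, 0, 0.3], [0, 0, 0.5], [0, 0, 0.5]], twist=[[0, 0, 0], [0, 0, 0], [0, 0, 0]], jaw=[0, 0, 0])

```text
time_s: 18.15
position: [0.5277, 0.1277, 0.1338]
ee_rot: [1.0, 0.001, 0.0, 0.0]
contact_force: [-1.4, -1.1, 7.9]
finger_gap: 0.134
grip_force: 42.6
```

Request:
play_rows(offset=[[0, 0, 0.3], [0, 0, 0.5], [0, 0, 0.5]], twist=[[0, 0, 0], [0, 0, 0], [0, 0, 0]], jaw=[0, 0, 0])

```text
time_s: 18.45
position: [0.5278, 0.1277, 0.1338]
ee_rot: [1.0, 0.001, 0.0, 0.0]
contact_force: [-2.7, -1.3, 9.8]
finger_gap: 0.136
grip_force: 43.0
```

Request:
play_rows(offset=[[0, 0, -10], [0, 0, -45], [10, 30, -85], [26, 75, -100], [40, 120, -100], [54, 165, -100], [68, 210, -90], [82, 255, -70], [96, 300, -40], [110, 340, -10], [114, 363, 20], [114, 363, 30], [114, 363, 30], [114, 363, 30]], twist=[[0, 0, 0], [0, 0, 0], [0, 0, 0], [0, 0, 0.05], [0, 0, 0.1], [0, 0, 0.15], [0, 0, 0.187], [0, 0, 0.187], [0, 0, 0.187], [0, 0, 0.187], [0, 0, 0.187], [0, 0, 0.187], [0, 0, 0.187], [0, 0, 0.187]], jaw=[0, 0, 0, 0, 0, 0, 0, 0, 0, 0, 0, 0, 0, 0])

```text
time_s: 19.85
position: [0.6426, -0.234, 0.1029]
ee_rot: [0.996, -0.092, -0.0, -0.0]
contact_force: [0.1, 0.5, -0.8]
finger_gap: 0.133
grip_force: 41.3
```

Request:
play_rows(offset=[[0.4, 1, 15], [0.4, 1, 28], [0.4, 1, 37], [0.4, 1, 41], [0.4, 1, 41], [0.4, 1, 41]], twist=[[0, 0, 0], [0, 0, 0], [0, 0, 0], [0, 0, 0], [0, 0, 0], [0, 0, 0]], jaw=[0, 0, 0, 0, 0, 0])

```text
time_s: 20.45
position: [0.643, -0.236, 0.0615]
ee_rot: [0.996, -0.092, 0.0, 0.0]
contact_force: [-0.7, -0.1, -0.4]
finger_gap: 0.14
grip_force: 41.4
```

Request:
play_rows(offset=[[0, 0, 0], [0, 0, 0], [0, 0, 0], [0, 0, -20], [0, 0, -55], [0, 0, -80], [-40, -1, -80], [-80, -2, -80], [-94, -2, -75], [-94, -2, -60], [-94, -2, -30], [-94, -2, -10], [-94, -2, 0], [-94, -2, 0], [-94, -2, 0], [-94, -2, 0], [-94, -2, 0], [-94, -2, 0], [-94, -2, 0]], twist=[[0, 0, 0], [0, 0, 0], [0, 0, 0], [0, 0, 0], [0, 0, 0], [0, 0, 0], [0, 0, 0], [0, 0, 0], [0, 0, 0], [0, 0, 0], [0, 0, 0], [0, 0, 0], [0, 0, 0], [0, 0, 0], [0, 0, 0], [0, 0, 0], [0, 0, 0], [0, 0, 0], [0, 0, 0]], jaw=[20, 35, 50, 50, 50, 50, 50, 50, 50, 50, 50, 50, 50, 50, 25, 0, 0, 0, 0], newtons=40)

```text
time_s: 22.35
position: [0.5516, -0.2173, 0.0626]
ee_rot: [0.996, -0.092, 0.001, 0.0]
contact_force: [0.3, 0.0, 4.4]
finger_gap: 0.134
grip_force: 45.0
```

Request:
play_rows(offset=[[0, 0, -20], [0, 0, -60], [0, 0, -110], [-10, -40, -150], [-20, -85, -180], [-30, -130, -195], [-40, -175, -195], [-50, -220, -195], [-60, -265, -195], [-67, -305, -195], [-71, -330, -195], [-71, -337, -195], [-71, -337, -195], [-71, -337, -195]], twist=[[0, 0, 0], [0, 0, 0], [0, 0, 0], [0, 0, -0.05], [0, 0, -0.1], [0, 0, -0.15], [0, 0, -0.187], [0, 0, -0.187], [0, 0, -0.187], [0, 0, -0.187], [0, 0, -0.187], [0, 0, -0.187], [0, 0, -0.187], [0, 0, -0.187]], jaw=[0, 0, 0, 0, 0, 0, 0, 0, 0, 0, 0, 0, 0, 0])

```text
time_s: 23.75
position: [0.5427, 0.1264, 0.2563]
ee_rot: [1.0, 0.001, -0.0, 0.0]
contact_force: [0.3, 0.2, 0.4]
finger_gap: 0.133
grip_force: 44.3
```

```bash
python3 - <<'E'
from h import *
s=manip.sense(); i=eyes.snapshot("wrist"); C=cam("wrist",s); cv2.imwrite("pics/held_yellow.png",i)
print(s["position"].round(4),s["ee_rot"].round(4),s["time_s"])
hs=cv2.cvtColor(i,cv2.COLOR_BGR2HSV).astype(int)
print([(r,*hs[r,242:270].mean(0).round().astype(int).tolist()) for r in range(144,180,2)])
for r in (150,154,158,162): print(r,(onplane(C,(256,r),s["position"][2]-.0566)[0]-s["position"]).round(4))
E
```

```text
[0.5427 0.1264 0.2563] [ 1.0e+00  1.2e-03 -3.0e-04  4.0e-04] 23.75
[(144, 15, 131, 101), (146, 13, 137, 90), (148, 11, 150, 87), (150, 16, 164, 96), (152, 22, 184, 94), (154, 21, 184, 94), (156, 21, 186, 94), (158, 21, 188, 94), (160, 21, 189, 95), (162, 22, 196, 128), (164, 22, 197, 125), (166, 22, 198, 125), (168, 22, 197, 125), (170, 22, 198, 125), (172, 22, 199, 125), (174, 22, 198, 125), (176, 22, 198, 125), (178, 22, 198, 125)]
150 [ 0.0392 -0.0008 -0.0566]
154 [ 0.0367 -0.0008 -0.0566]
158 [ 0.0341 -0.0008 -0.0566]
162 [ 0.0316 -0.0008 -0.0566]
```

Request:
play_rows(offset=[[-9, 0, 25], [-18, 0, 55], [-18, 0, 80], [-18, 0, 100], [-18, 0, 110], [-18, 0, 114], [-18, 0, 114], [-18, 0, 114]], twist=[[0, 0, 0], [0, 0, 0], [0, 0, 0], [0, 0, 0], [0, 0, 0], [0, 0, 0], [0, 0, 0], [0, 0, 0]], jaw=[0, 0, 0, 0, 0, 0, 0, 0])

```text
time_s: 24.6
position: [0.5256, 0.1271, 0.1434]
ee_rot: [1.0, 0.001, 0.001, -0.0]
contact_force: [0.5, 0.1, -1.1]
finger_gap: 0.133
grip_force: 44.3
```

Request:
play_rows(offset=[[0, 0, 0.7], [0, 0, 1.4], [0, 0, 2], [0, 0, 2], [0, 0, 2]], twist=[[0, 0, 0], [0, 0, 0], [0, 0, 0], [0, 0, 0], [0, 0, 0]], jaw=[0, 0, 0, 0, 0])

```text
time_s: 25.1
position: [0.5247, 0.1275, 0.1406]
ee_rot: [1.0, 0.001, 0.0, 0.0]
contact_force: [0.1, -0.8, -0.8]
finger_gap: 0.127
grip_force: 44.3
```

Request:
play_rows(offset=[[0, 0, 0.5], [0, 0, 1], [0, 0, 1]], twist=[[0, 0, 0], [0, 0, 0], [0, 0, 0]], jaw=[0, 0, 0])

```text
time_s: 25.4
position: [0.5247, 0.1274, 0.1394]
ee_rot: [1.0, 0.001, -0.0, 0.0]
contact_force: [0.6, 0.5, -0.3]
finger_gap: 0.131
grip_force: 44.3
```

Request:
play_rows(offset=[[0, 0, 0.5], [0, 0, 1], [0, 0, 1]], twist=[[0, 0, 0], [0, 0, 0], [0, 0, 0]], jaw=[0, 0, 0])

```text
time_s: 25.7
position: [0.5247, 0.1274, 0.1384]
ee_rot: [1.0, 0.001, -0.0, -0.0]
contact_force: [-1.1, -0.2, -0.4]
finger_gap: 0.136
grip_force: 44.3
```

Request:
play_rows(offset=[[0, 0, 0.5], [0, 0, 1], [0, 0, 1]], twist=[[0, 0, 0], [0, 0, 0], [0, 0, 0]], jaw=[0, 0, 0])

```text
time_s: 26.0
position: [0.5247, 0.1274, 0.1374]
ee_rot: [1.0, 0.001, -0.0, 0.0]
contact_force: [0.4, 0.5, 0.5]
finger_gap: 0.135
grip_force: 44.3
```

Request:
play_rows(offset=[[0, 0, 0.3], [0, 0, 0.6], [0, 0, 0.6]], twist=[[0, 0, 0], [0, 0, 0], [0, 0, 0]], jaw=[0, 0, 0])

```text
time_s: 26.3
position: [0.5248, 0.1274, 0.1369]
ee_rot: [1.0, 0.001, 0.0, -0.0]
contact_force: [-0.6, 0.1, -0.1]
finger_gap: 0.135
grip_force: 44.3
```

Request:
play_rows(offset=[[0, 0, 0.3], [0, 0, 0.6], [0, 0, 0.6]], twist=[[0, 0, 0], [0, 0, 0], [0, 0, 0]], jaw=[0, 0, 0])

```text
time_s: 26.6
position: [0.5251, 0.1274, 0.1365]
ee_rot: [1.0, 0.001, 0.0, -0.0]
contact_force: [-0.3, 1.0, 0.8]
finger_gap: 0.135
grip_force: 44.5
```

Request:
play_rows(offset=[[0, 0, 0.3], [0, 0, 0.5], [0, 0, 0.5]], twist=[[0, 0, 0], [0, 0, 0], [0, 0, 0]], jaw=[0, 0, 0])

```text
time_s: 26.9
position: [0.5252, 0.1274, 0.1364]
ee_rot: [1.0, 0.001, 0.001, -0.0]
contact_force: [0.4, -0.2, 4.5]
finger_gap: 0.131
grip_force: 45.2
```

Request:
play_rows(offset=[[0.5, 0, 0], [1, 0, 0], [1, 0, 0]], twist=[[0, 0, 0], [0, 0, 0], [0, 0, 0]], jaw=[0, 0, 0])

```text
time_s: 27.2
position: [0.5254, 0.1274, 0.1364]
ee_rot: [1.0, 0.001, -0.0, 0.0]
contact_force: [-1.2, -0.3, 7.1]
finger_gap: 0.132
grip_force: 45.4
```

Request:
play_rows(offset=[[0.5, 0, 0], [1, 0, 0], [1, 0, 0]], twist=[[0, 0, 0], [0, 0, 0], [0, 0, 0]], jaw=[0, 0, 0])

```text
time_s: 27.5
position: [0.5256, 0.1274, 0.1364]
ee_rot: [1.0, 0.001, -0.001, 0.0]
contact_force: [-2.8, 0.4, 8.3]
finger_gap: 0.133
grip_force: 45.6
```

Request:
play_rows(offset=[[-1, 0, 0], [-2, 0, 0], [-3, 0, 0], [-3, 0, 0]], twist=[[0, 0, 0], [0, 0, 0], [0, 0, 0], [0, 0, 0]], jaw=[0, 0, 0, 0])

```text
time_s: 27.9
position: [0.5249, 0.1274, 0.1365]
ee_rot: [1.0, 0.001, 0.002, -0.0]
contact_force: [1.4, 0.4, 5.5]
finger_gap: 0.133
grip_force: 45.2
```

Request:
play_rows(offset=[[0.6, 0, 0], [1.3, 0, 0.2], [1.3, 0, 0.4], [1.3, 0, 0.4]], twist=[[0, 0, 0], [0, 0, 0], [0, 0, 0], [0, 0, 0]], jaw=[0, 0, 0, 0])

```text
time_s: 28.3
position: [0.5252, 0.1274, 0.1364]
ee_rot: [1.0, 0.001, 0.0, -0.0]
contact_force: [-0.9, -0.6, 10.5]
finger_gap: 0.133
grip_force: 46.1
```

Request:
play_rows(offset=[[0, 0, 0], [0, 0, 0], [0, 0, 0], [0, 0, 0]], twist=[[0, 0, 0], [0, 0, 0], [0, 0, 0], [0, 0, 0]], jaw=[0, 0, 0, 0])

```text
time_s: 28.7
position: [0.5252, 0.1274, 0.1364]
ee_rot: [1.0, 0.001, 0.0, -0.0]
contact_force: [-1.7, -0.0, 10.2]
finger_gap: 0.131
grip_force: 46.1
```

Request:
play_rows(offset=[[0, 0, 0], [0, 0, 0], [0, 0, 0], [0, 0, 0], [0, 0, 0]], twist=[[0, 0, 0], [0, 0, 0], [0, 0, 0], [0, 0, 0], [0, 0, 0]], jaw=[0, 0, 0, 0, 0])

```text
time_s: 29.2
position: [0.5252, 0.1274, 0.1364]
ee_rot: [1.0, 0.001, 0.0, -0.0]
contact_force: [-0.8, -0.1, 9.7]
finger_gap: 0.134
grip_force: 46.1
```

Request:
play_rows(offset=[[0, 0, 0], [0, 0, 0], [0, 0, 0], [0, 0, 0]], twist=[[0, 0, 0], [0, 0, 0], [0, 0, 0], [0, 0, 0]], jaw=[0, 0, 0, 0])

```text
time_s: 29.6
position: [0.5252, 0.1274, 0.1364]
ee_rot: [1.0, 0.001, 0.0, -0.0]
contact_force: [-0.9, 0.7, 10.4]
finger_gap: 0.129
grip_force: 46.1
```

Request:
play_rows(offset=[[0, 0, -0.4], [0, 0, -0.8], [0, 0, -0.8], [0, 0, -0.8], [0, 0, -0.8], [0, 0, -0.8], [0, 0, -0.8], [0, 0, -0.8], [0, 0, -15], [0, 0, -50], [0, 0, -90], [20, 0, -110], [20, 0, -120], [20, 0, -120], [20, 0, -120]], twist=[[0, 0, 0], [0, 0, 0], [0, 0, 0], [0, 0, 0], [0, 0, 0], [0, 0, 0], [0, 0, 0], [0, 0, 0], [0, 0, 0], [0, 0, 0], [0, 0, 0], [0, 0, 0], [0, 0, 0], [0, 0, 0], [0, 0, 0]], jaw=[0, 0, 0, 16, 22, 30, 40, 50, 50, 50, 50, 50, 50, 50, 50])

```text
time_s: 31.1
position: [0.5432, 0.1274, 0.254]
ee_rot: [1.0, 0.001, -0.002, 0.0]
contact_force: [-1.1, 0.6, -0.6]
finger_gap: 0.585
grip_force: 0.0
```

```bash
python3 - <<'E'
from h import *
s=manip.sense(); i=eyes.snapshot("wrist"); j=eyes.snapshot("scene"); print(s["position"].round(4),s["time_s"])
cv2.imwrite("pics/end_w.png",i)
a=cv2.resize(i,(400,300)); b=cv2.resize(j[100:196,230:358],(400,300)); c=cv2.resize(j[200:320,160:320],(400,300)); d=cv2.resize(j,(400,300))
cv2.imwrite("pics/end.png",np.vstack([np.hstack([a,b]),np.hstack([c,d])]))
E
```

```text
[0.5432 0.1274 0.254 ] 31.1
```

View pics/end.png

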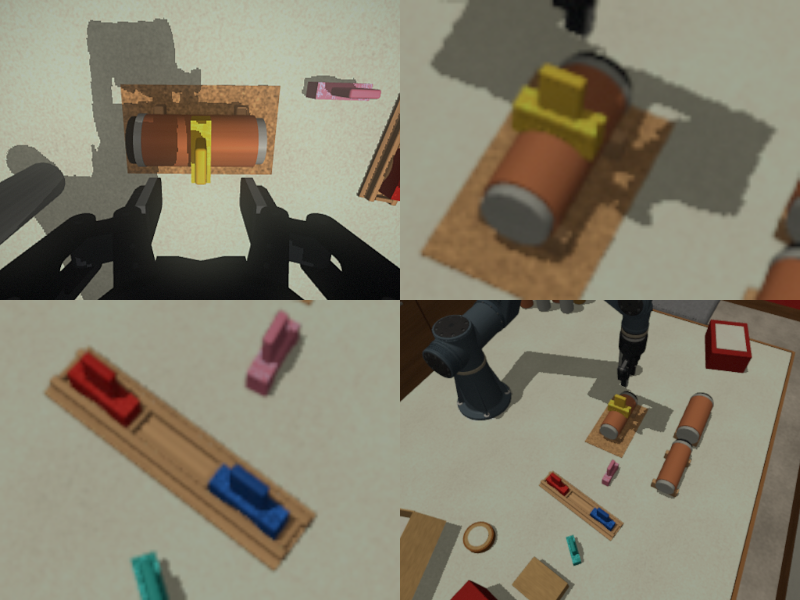

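Yellow sits upright across the middle of the tumbler, and red and blue stand upright in the rack. I'll make one quick numeric check of the sample's diameter against the spares before handing in.

```bash
python3 - <<'E'
from h import *
i=cv2.imread("pics/top0.png"); h=cv2.cvtColor(i,cv2.COLOR_BGR2HSV).astype(int)
m=(h[...,0]<=12)&(h[...,1]>105)
for n,cs,r0,r1 in (("sample",range(198,236),150,210),("L",range(165,205),80,135),("R",range(228,266),80,135)):
    print(n,np.median([m[r0:r1,c].sum() for c in cs]),np.mean([m[r0:r1,c].sum() for c in cs]).round(2))
E
```

```text
sample 21.0 20.61
L 24.0 23.62
R 19.0 18.55
```

```bash
python3 -c "
from cell import manip
print(manip.hand_in())"
```

```text
the job is handed in; nothing more can be done
None
```

The yellow gauge fits, so the copper tumbler is the 37 mm size: I pressed yellow down at about 10 N for 1.3 s and left it seated upright mid-tumbler, put red and blue back upright in the rack, and handed the job in at about 31 s.

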